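Load a vial into the digestion reactor

TASK

Swing the digestion reactor's clear cover up by its handle, over its balance point, and ease it slowly back onto its rubber-tipped rest so that it stands open by itself: do not let it drop or swing freely, and do not bear down on the rest. Then take the red-capped vial from the white rack and gently lower it, not drop it, into the middle well of the block's front row (the row nearer the cover's handle and the control panel) until it stands fully home, and let go. Leave the other vials, the bottle, the beaker and the cups where they are.

Things in the scene. Friction and masses are not known exactly. Their poses are not given: they have to be found in the camera images.
- reactor: white digestion reactor (dry block heater), sloping blue panel at its front; 250 x 190 x 95 mm, fixed. Origin: centre of its underside; its x points from panel to back. Position and yaw vary. The aluminium block in its rear half (top at z 95 mm) has 6 wells: front row at x 52, back row at x 92 mm, at y -50, 0, 50 mm.
- cover (a joint): angle (rad) of the clear cover, 0 shut (as it starts), growing as its front goes up and over to the back. 0.17 to 0.35 kg on a free hinge with almost no friction. Its balance point is at about 0.9 rad: short of it it falls shut, beyond it it falls open, until its back wall lands on the rest, anywhere from 1.63 to 1.89 rad: set differently each time and given nowhere, so feel for it.
- cover_hinge (a point): middle of the cover's hinge axis, which runs along the reactor's y; in the reactor's frame at x 128, y 0, z 98 mm. The cover is an acrylic dome, open below, 112 (x) x 170 (y) x 72 (z) mm with 3 mm walls, its back wall's foot on the hinge. Going back faster than 0.3 rad/s (47 mm/s at the handle) beyond upright (1.57 rad), or any way over 0.8 rad/s with no finger on it, is dropping it.
- cover_handle (a point): centre of the cover's black round handle bar, 10 mm thick, 80 mm long along the reactor's y, legs at both ends (60 mm free between). Shut, it lies 146 mm in front of and 60 mm above the hinge axis, 34 mm clear of the front wall; it turns with the cover. Pinched from above with fingers closing along the reactor's x, it turns between them as the cover swings.
- rest: steel bracket on the reactor's back; its rubber-tipped set screw, 45 mm behind the hinge, carries the opened cover. Origin: on the reactor's back face at the bracket's underside, not at the tip. A push on the handle across its radius bears 3.5 times as strongly on the rest; the cover alone bears 2 to 5 N. The rubber gives 1 mm for 35 N. Over 30 N there (8 N at the handle) is bearing down.
- rack: white vial rack with blue ends, 200 (x) x 46 (y) x 60 (z) mm, fixed; origin: centre of its underside, x its long direction. Four holes 45 mm deep at x -75, -25, 25, 75 mm; vials in it stand with their feet 15 mm above the bench. Position and yaw vary.
- vial_center (a point): centre (half-way up) of the red-capped glass vial, upright in one of three of the rack's holes: 16 mm in diameter, 100 mm tall, 30 g, the top 20 mm a screw cap of the same diameter. It sticks out 55 mm from the rack, and from a well when home; about 1 mm of play to each side.
- vial_foot (a point): centre of the red-capped vial's underside, 50 mm below its centre; the foot tapers to 9 mm over the lowest 6 mm.
- vial: the red-capped vial itself; origin at the centre of its underside, z up along it. Moving faster than 0.4 m/s in the well counts as dropped.
- well (a point): centre of the mouth of the middle well of the front row, 95 mm above the bench: 17.5 mm in diameter, chamfered 1.5 mm, 45 mm deep, flat bottom. A vial is home when its foot stands on the bottom. Axes are the reactor's.
- vial_w1: white-capped vial in the rack, same size; origin at the centre of its underside; leave alone
- vial_w2: second white-capped vial in the rack; leave alone
- vial_b1: black-capped vial in the back row of the block, left well (y +50 mm); leave alone
- vial_b2: black-capped vial in the back row of the block, right well (y -50 mm); leave alone
- amber_bottle: amber glass bottle, 68 mm in diameter, 150 mm tall; origin at the centre of its underside; leave alone
- beaker: glass beaker, 80 mm in diameter, 95 mm tall; origin at the centre of its underside; leave alone
- cup_a: clear plastic sample cup, 68 mm in diameter, 65 mm tall; origin at the centre of its underside; leave alone
- cup_b: second such cup; leave alone

How it is judged:
By the outcome, as a careful person would: the job done as asked, in the order asked, and still so for the second after the job is handed in, with the robot touching nothing.
It also fails if it takes over 72 s, if anything falls off the work surface, if the arm or the gripper's body presses on something with over 40 N, if the wrist force passes 120 N, or if a joint passes its speed limit or range.

ROBOT

A 6-joint arm with a two-finger parallel gripper is mounted at the origin on the work surface. World frame = base frame: x ahead of the robot, y to its left, z up, the work surface at z = 0. Lengths are in m, angles in rad, forces in N, time in s.
With the tool pointing down it reaches from about 0.275 to 0.825 m from the base axis. Payload 4.9 kg.
Tool frame: the origin (TCP) lies midway between the tips of the shut fingers; the grasp point (between the pads) lies 19 mm behind it (grip_point_offset is the distance from the TCP to the grasp point, in m); z points along the fingers, x is the direction in which the jaws open and shut, and the axes are right-handed (so a half turn about z gives the same grasp; the last joint's range is limited). The gripper opens to 85 mm and grips with 20 to 120 N. Pads are 22 mm wide; open, the fingers measure 114 mm over their backs; the gripper's body (76 mm by 85 mm) begins 54 mm behind the grasp point. The pads swing forward as they close: fully open they stand 13 mm farther back than shut.
Start: joints at [-1.274, 0.326, -0.193, 1.052, 0, 1.437], TCP at [0.23, -0.5, 0.231] pointing down, gripper open.
Joint ranges: [-2.65, 2.65], [-0.97, 1.79], [-1.3, 1.35], [-1.93, 2.1], [-1.47, 1.37], [-3.14, 3.14]. Speed limits (rad/s): [2.57, 2.57, 3.14, 3.14, 3.14, 3.14].

INTERFACE

Orientations are given as a rotation vector (axis times angle).
In Python, from cell import * gives the robot as it stands. Calls block until the motion is done:
- movep(position, orientation): joint-space move of the TCP to a pose.
- move_l(position, velocity=0.15, rot=None, until_force=None): straight line of the TCP; rot=None keeps the orientation; velocity is the mean speed in m/s. With until_force (N) it stops when the force on the tool has changed by that much, and returns True; else False.
- set_joints(angles): joint-space move.
- let_go() and grab(newtons=None): open the fingers fully, or close them until they stop; newtons is the grip in N (None keeps the last).
- sleep(seconds).
- ik(position, orientation): joint angles nearest the present ones, or None.
- get_state(): the state.
- grab_frame(name): name is "scene" or "top" or "wrist"; returns a dict with "img" (384x512x3 uint8, red, green, blue), "fx", "fy", "cx", "cy" (pixels), "k1" (the pictures are not rectified: a ray, as slopes to the right and down, at radius r is drawn at 1 + k1 r^2 times it, then the intrinsics apply), "cam_to_world" (4x4, takes a point from camera to world coordinates); the wrist camera has in their place "T_tool_cam" (4x4, takes a point from camera to tool coordinates, whose origin is the TCP and whose axes are the tool frame's). Camera axes: x right, y down, z forward; pixel columns grow to the right and rows downward; lengths in m; the calibration is good to about 2 mm. A picture is of the moment at which its call begins: read the wrist's pose just before it. There is no depth.
A pose or a line that the arm cannot do raises MotionError and nothing moves.
- sign_off(): hands the job in, once; it reports no verdict.
Trained networks look in the newest picture that a camera, given by its name, has taken for a name from the list of things; names that differ only in an ending like _2 or _b are one class to them, and where a whole thing is asked for, a point or a joint stands for the part that bears it (a point fixed in the world has none). Each returns a list of dicts, best first, with "score" (0 to 1); they miss things now and then, are a little off and sometimes report something else, mostly with a low value. They report only what shows in the picture. A call takes as long as a camera call.
- spot_in(camera, name): "centre" ([column, row] in pixels, amid what is visible of it).
- silhouettes(camera, name): "mask" (384x512 bool, what is visible of it) and "centre" ([column, row] in pixels, amid what is visible of it).
- tip_of(camera, name): "centre" ([column, row] in pixels: a listed point, or the origin of a listed thing).
The state is a dict: "clock": time; "q": joint angles; "joint_velocities": joint speeds; "tau": joint torques, N m; "position": TCP position; "eef_rot": TCP orientation; "contact_force": force on the tool from outside, world axes, zero at the start; "wrist_torque": the same for the moment, N m; "finger_gap": opening from 0.0 (shut) to 1.0 (fully open).
Only numpy, scipy, OpenCV 4.12 (cv2) and the standard library are available. Lean on these libraries where they do the work, as an engineer would, in place of code of your own. Each camera call takes 0.05 s, during which the arm holds its last target. There are 200 camera calls.

## Working session

There is one attempt and no reset: what is moved stays moved. The work goes in short steps, each a Python script; the robot and the scene stay as the last script left them, time stands still between calls to the robot, and variables do not carry over. Pictures are saved under pics/ and viewed, about 8 in all and at most 12, crops included, and the job is handed in when it is done.

```bash
mkdir -p pics; ls
python3 - <<'E'
from cell import *
import cv2,numpy as np
fs={}
for n in("scene","top"):
    f=grab_frame(n);fs[n]=f
    print(n,f["fx"],f["fy"],f["cx"],f["cy"],f["k1"],np.round(f["cam_to_world"],3).tolist())
    for k in["reactor","cover_hinge","cover_handle","rest","rack","vial_center","vial_foot","vial","well","vial_w1","vial_b1","amber_bottle","beaker","cup_a"]:
        print(k,[(np.round(d["centre"],1).tolist(),round(d["score"],2)) for d in tip_of(n,k)[:3]])
cv2.imwrite("pics/a.png",cv2.resize(np.vstack([fs["scene"]["img"],fs["top"]["img"]])[:,:,::-1],None,fx=.78,fy=.78))
w=grab_frame("wrist");print(w["T_tool_cam"],w["fx"],w["cx"],w["cy"],w["k1"]);print(get_state())
E
```

```text
pics
scene 479.8228086672457 479.8228086672457 254.0253775737647 189.98118605751844 0.00333191077378746 [[0.836, 0.383, -0.392, 1.165], [0.548, -0.558, 0.623, -0.841], [0.02, -0.736, -0.677, 1.088], [0.0, 0.0, 0.0, 1.0]]
reactor [([231.4, 191.1], 0.9), ([223.3, 150.9], 0.68), ([138.5, 277.3], 0.49)]
cover_hinge [([258.6, 187.5], 0.58)]
cover_handle [([221.9, 150.8], 0.61)]
rest [([257.1, 200.3], 0.79), ([250.4, 288.4], 0.57)]
rack [([145.4, 285.5], 0.89)]
vial_center [([134.6, 261.2], 0.48)]
vial_foot []
vial [([139.0, 278.5], 0.42), ([120.8, 268.2], 0.17)]
well [([146.0, 284.9], 0.71)]
vial_w1 [([224.6, 152.3], 0.61), ([120.9, 267.3], 0.49), ([151.5, 281.9], 0.49)]
vial_b1 []
amber_bottle [([211.9, 327.9], 0.64), ([257.3, 197.1], 0.5)]
beaker [([269.5, 142.9], 0.82), ([120.4, 269.9], 0.47)]
cup_a [([226.3, 193.9], 0.75), ([247.8, 290.8], 0.72), ([306.8, 237.7], 0.72)]
top 473.0973627654612 473.0973627654612 254.9680541743991 192.95456556496256 0.03164483535989246 [[-0.014, -0.979, 0.203, 0.335], [-1.0, 0.013, -0.006, 0.018], [0.004, -0.204, -0.979, 1.452], [0.0, 0.0, 0.0, 1.0]]
reac
[... 884 characters left out ...]
4346
{'clock': 1.55, 'q': array([-1.27419098e+00,  3.26217083e-01, -1.92615594e-01,  1.05199598e+00,
        3.70722739e-05,  1.43662091e+00]), 'joint_velocities': array([-2.19495857e-03, -5.14138111e-04, -8.86837183e-04,  5.57846214e-04,
        3.38292859e-05, -5.32495617e-04]), 'tau': array([-6.83370781e-04, -4.43314433e+01,  2.62754577e+01,  1.14256374e-03,
       -2.39786605e-04,  8.27138336e-06]), 'position': array([ 0.22970522, -0.49974667,  0.23126559]), 'eef_rot': array([-2.64485532e+00,  1.69529811e+00,  1.00850771e-06]), 'contact_force': array([ 0.09683572, -0.2229241 ,  0.33956897]), 'wrist_torque': array([-0.0168833 , -0.02823881, -0.02522123]), 'finger_gap': 0.9990793726094912}
```

View pics/a.png

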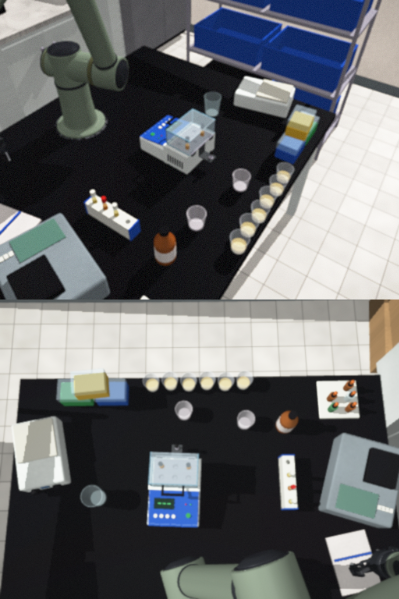

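```bash
cat > h.py <<'E'
from cell import *
import cv2,numpy as np
from scipy.spatial.transform import Rotation as R
def ray(f,px,T=None):
    T=f["cam_to_world"] if T is None else T
    d=np.array([(px[0]-f["cx"])/f["fx"],(px[1]-f["cy"])/f["fy"]]);s=d.copy()
    for _ in range(5): s=d/(1+f["k1"]*(s@s))
    return T[:3,3],T[:3,:3]@np.array([s[0],s[1],1])
def at_z(f,px,z,T=None):
    o,v=ray(f,px,T);return o+v*(z-o[2])/v[2]
def proj(f,P,T=None):
    T=f["cam_to_world"] if T is None else T
    p=T[:3,:3].T@(np.asarray(P)-T[:3,3]);s=p[:2]/p[2];s=s*(1+f["k1"]*(s@s))
    return np.array([f["fx"]*s[0]+f["cx"],f["fy"]*s[1]+f["cy"]])
def wrist():
    s=get_state();T=np.eye(4);T[:3,:3]=R.from_rotvec(s["eef_rot"]).as_matrix();T[:3,3]=s["position"]
    f=grab_frame("wrist");return f,T@f["T_tool_cam"]
def down(yaw):  # tool z down, tool x at yaw in world
    c,s=np.cos(yaw),np.sin(yaw)
    return R.from_matrix(np.array([[c,s,0],[s,-c,0],[0,0,-1]])).as_rotvec()
E
python3 - <<'E'
from h import *
f=grab_frame("top")
for k,z in[("reactor",0),("cover_handle",.158),("well",.095),("rest",.06),("rack",0)]:
    d=tip_of("top",k);print(k,[(np.round(at_z(f,x["centre"],z),3),round(x["score"],2)) for x in d[:1]])
for k,z in[("reactor",.08),("rack",.06),("cover_handle",.16)]:
    for d in silhouettes("top",k)[:1]:
        c=cv2.findContours(d["mask"].astype(np.uint8),0,2)[0];c=max(c,key=cv2.contourArea)
        b=cv2.boxPoints(cv2.minAreaRect(c));print(k,d["score"],[np.round(at_z(f,p,z)[:2],3).tolist() for p in b])
im=f["img"].astype(int);m=(im[...,0]>im[...,1]+60)&(im[...,0]>im[...,2]+60);m[:200]=0;m[:,:330]=0;m[:,400:]=0
ys,xs=np.nonzero(m);print(len(xs),xs.mean(),ys.mean(),at_z(f,(xs.mean(),ys.mean()),.115))
E
```

```text
reactor [(array([0.457, 0.098, 0.   ]), 0.86)]
cover_handle [(array([ 0.705, -0.147,  0.158]), 0.69)]
well [(array([0.522, 0.096, 0.095]), 0.8)]
rest [(array([0.593, 0.104, 0.06 ]), 0.72)]
rack [(array([ 0.503, -0.342,  0.   ]), 0.77)]
reactor 0.86 [[0.343, 0.202], [0.648, 0.196], [0.639, 0.002], [0.333, 0.017]]
rack 0.72 [[0.341, 0.204], [0.654, 0.203], [0.647, 0.004], [0.335, 0.014]]
cover_handle 0.61 [[0.447, 0.191], [0.601, 0.189], [0.594, 0.014], [0.44, 0.021]]
35 375.34285714285716 239.82857142857142 [ 0.4737571 -0.328186   0.115    ]
```

Run:
```python
from h import *
movep([.44,-.328,.27],down(np.pi/2))
f,T=wrist();cv2.imwrite("pics/w1.png",f["img"][:,:,::-1])
im=f["img"].astype(int);m=(im[...,0]>im[...,1]+70)&(im[...,0]>im[...,2]+70)
print(m.sum())
for k,z in[("vial_center",.065),("vial",.015),("rack",0),("vial_w1",.015)]:
    print(k,[(np.round(x["centre"]),np.round(at_z(f,x["centre"],z,T),4),round(x["score"],2)) for x in tip_of("wrist",k)[:3]])
for k in("rack","vial"):
  for d in silhouettes("wrist",k)[:1]:
    c=max(cv2.findContours(d["mask"].astype(np.uint8),0,2)[0],key=cv2.contourArea)
    print(k,d["score"],d["centre"],[np.round(at_z(f,p,.06,T)[:2],4).tolist() for p in cv2.boxPoints(cv2.minAreaRect(c))])
movep([.44,.09,.30],down(np.pi/2))
f,T=wrist();cv2.imwrite("pics/w2.png",f["img"][:,:,::-1])
for k,z in[("reactor",0),("cover_handle",.158),("well",.095),("cover_hinge",.098),("rest",.06),("vial_b1",.05)]:
    print(k,[(np.round(x["centre"]),np.round(at_z(f,x["centre"],z,T),4),round(x["score"],2)) for x in tip_of("wrist",k)[:3]])
print(get_state()["clock"])
a=cv2.imread("pics/w1.png");b=cv2.imread("pics/w2.png");cv2.imwrite("pics/w.png",np.vstack([a,b])[:,:][:768].copy()[:, :] if 0 else cv2.resize(np.hstack([a,b]),(800,300)))
# reach for tilted grasp
y=0.0
def tilt(phi,yaw=0): # forward=cos phi ahead, sin phi down ; tool x = up-ish direction reversed so camera... 
    c,s=np.cos(phi),np.sin(phi);z=np.array([c,0,-s]);x=np.array([s,0,c]);return R.from_euler('z',yaw)*R.from_matrix(np.c_[x,np.cross(z,x),z])
for phi in(22,30,40,50):
    Rm=tilt(np.radians(phi));p=np.array([.447,.098,.158])+.019*Rm.as_matrix()[:,2]
    print(phi,ik(p,Rm.as_rotvec()))
for th,phi in((1.,80),(1.75,90),(1.75,105),(1.9,95),(1.9,110)):
    a=np.radians(157.66)-th;Rm=tilt(np.radians(phi));p=np.array([.593+.158*np.cos(a),.098,.098+.158*np.sin(a)])+.019*Rm.as_matrix()[:,2];print(th,phi,ik(p,Rm.as_rotvec()))
```

```text
218
vial_center [(array([256., 192.]), array([ 0.476 , -0.3324,  0.065 ]), 0.85)]
vial [(array([260., 178.]), array([ 0.4744, -0.3283,  0.015 ]), 0.98)]
rack [(array([256., 193.]), array([ 0.4992, -0.3324,  0.    ]), 0.7)]
vial_w1 [(array([259., 215.]), array([ 0.5244, -0.3285,  0.015 ]), 0.78), (array([258., 138.]), array([ 0.4246, -0.3303,  0.015 ]), 0.67)]
rack 0.6 [248.6, 197.3] [[0.3924, -0.3542], [0.3924, -0.3062], [0.6056, -0.3018], [0.6056, -0.3587]]
vial 0.26 [255.8, 341.9] [[0.6547, -0.3649], [0.6547, -0.3059], [0.7092, -0.305], [0.7092, -0.3663]]
reactor [(array([270., 162.]), array([ 0.4647,  0.1042, -0.    ]), 0.56)]
cover_handle [(array([278., 180.]), array([0.4458, 0.1054, 0.158 ]), 0.95)]
well [(array([491., 152.]), array([0.4316, 0.336 , 0.095 ]), 0.16)]
cover_hinge []
rest []
vial_b1 [(array([491., 151.]), array([0.4399, 0.3681, 0.05  ]), 0.18)]
6.1583
22 None
30 None
40 None
50 [ 0.0909925  -0.01093708 -1.23280727 -0.34716503 -0.05844144  1.64058014]
1.0 80 [ 0.0471703   0.24367993 -0.31457134  0.83820235 -0.00818809  1.61725104]
1.75 90 [0.0358952  0.59531958 0.18537771 1.16085445 0.         1.60669153]
1.75 105 [0.03239258 0.83734978 0.5971851  1.59229988 0.00838245 1.60208589]
1.9 95 [0.03372974 0.71610794 0.36200703 1.3039125  0.00293919 1.60439781]
1.9 110 [0.03066121 1.00377746 0.87059621 1.78652985 0.0104853  1.59960949]
```

View pics/w.png

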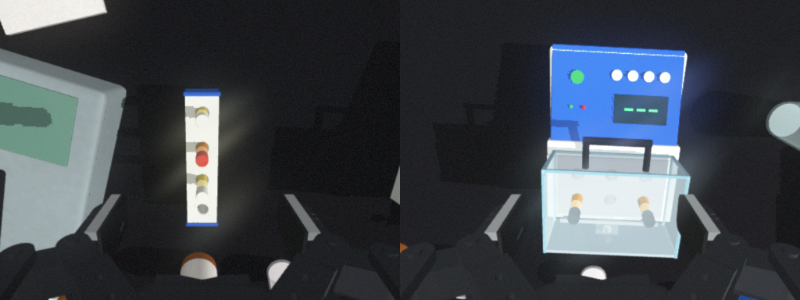

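```bash
cat >> h.py <<'E'
def tilt(phi,yaw=0):
    c,s=np.cos(phi),np.sin(phi);z=np.array([c,0,-s]);x=np.array([s,0,c])
    return R.from_euler('z',yaw)*R.from_matrix(np.c_[x,np.cross(z,x),z])
E
python3 - <<'E'
from h import *
f,T=wrist();im=f["img"].astype(int)
m=((im[...,2]>im[...,0]+60)&(im[...,2]>80)).astype(np.uint8)
c=max(cv2.findContours(m,0,2)[0],key=cv2.contourArea)[:,0];x0,x1=c[:,0].min(),c[:,0].max()
for nm,lo,hi in(("front",x0+12,x1-12),):
    P=np.array([at_z(f,(x,c[c[:,0]==x][:,1].min()),.03,T)[:2] for x in range(lo,hi) if (c[:,0]==x).any()])
    s=np.polyfit(P[:,1],P[:,0],1);print("front edge dx/dy",s,P[[0,-1]],np.std(P[:,0]-np.polyval(s,P[:,1])))
d=silhouettes("wrist","cover_handle")
for q in d[:2]:
    b=cv2.boxPoints(cv2.minAreaRect(np.argwhere(q["mask"])[:,::-1].astype(np.float32)));print(q["score"],[np.round(at_z(f,p,.158,T)[:2],4).tolist() for p in b])
for k,z in[("cover_handle",.158),("reactor",0),("well",.095)]:
    print(k,[(np.round(at_z(f,x["centre"],z,T),4),round(x["score"],2)) for x in tip_of("wrist",k)[:1]])
for yaw in(-.06,0,.1):
  for phi in(44,47,50,53):
    Rm=tilt(np.radians(phi),yaw);F=Rm.as_matrix()[:,2]
    print(yaw,phi,[ik(np.array([.4458,.1054,.158+dz])+.012*F,Rm.as_rotvec()) is not None for dz in(0,.03,.06)])
E
```

```text
front edge dx/dy [0.12754364 0.39642483] [[0.33150792 0.02597751]
 [0.34017352 0.18357515]] 0.07172549865868694
0.88 [[0.5992, 0.0028], [0.4382, 0.02], [0.4448, 0.1897], [0.6083, 0.2006]]
cover_handle [(array([0.4468, 0.1053, 0.158 ]), 0.92)]
reactor [(array([0.4612, 0.1004, 0.    ]), 0.56)]
well [(array([0.4427, 0.1002, 0.095 ]), 0.19)]
-0.06 44 [False, True, True]
-0.06 47 [True, True, True]
-0.06 50 [True, True, True]
-0.06 53 [True, True, True]
0 44 [False, True, True]
0 47 [True, True, True]
0 50 [True, True, True]
0 53 [True, True, True]
0.1 44 [False, True, True]
0.1 47 [True, True, True]
0.1 50 [True, True, True]
0.1 53 [True, True, True]
```

Run:
```python
from h import *
yaw=-.048;H=np.array([.4463,.1054,.158]);Rm=tilt(np.radians(48),yaw);F=Rm.as_matrix()[:,2];rv=Rm.as_rotvec()
movep(H+.012*F+[0,0,.07],rv)
print(get_state()["contact_force"])
print(move_l(H+.012*F,.08,until_force=4))
s=get_state();print(s["clock"],s["contact_force"],s["position"]-H-.012*F)
f=grab_frame("wrist");a=f["img"];b=grab_frame("scene")["img"]
cv2.imwrite("pics/g1.png",np.hstack([a[:,:,::-1],cv2.resize(b[90:240,150:350],(512,384))[:,:,::-1]])[:,:].copy() if 0 else cv2.resize(np.hstack([a,cv2.resize(b[90:240,150:350],(512,384))]),(800,300))[:,:,::-1])
```

```text
[ 1.01390445 -0.81084212 -0.54783833]
False
8.925 [0.47421584 0.3473223  0.49850259] [3.71576077e-04 4.67759264e-05 3.33323997e-04]
```

View pics/g1.png

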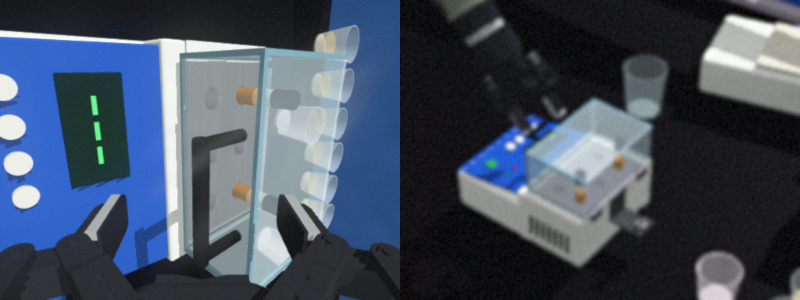

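Run:
```python
from h import *
grab(20);sleep(.2)
s=get_state();print(s["clock"],s["finger_gap"],s["contact_force"],s["position"])
f=grab_frame("wrist");cv2.imwrite("pics/g2.png",f["img"][:,:,::-1])
```

```text
9.9 0.10734998768997456 [-0.58971929  0.34660625 -0.8537607 ] [0.45416993 0.10501413 0.14894211]
```

View pics/g2.png

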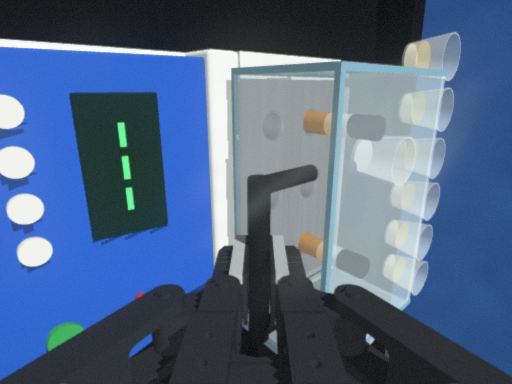

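```bash
cat >> h.py <<'E'
yaw=-.048;X=np.array([np.cos(yaw),np.sin(yaw),0]);Z=np.array([0,0,1.])
HG=np.array([.4463,.1054,.158])+.146*X-.060*Z;A0=np.arctan2(.060,-.146);RR=np.hypot(.146,.060)
def rad(th): a=A0-th;return np.cos(a)*X+np.sin(a)*Z
def tan(th): a=A0-th;return np.sin(a)*X-np.cos(a)*Z
def pose(th,dr=0,dg=.012):
    phi=np.radians(48+52*min(th/1.7,1));Rm=tilt(phi,yaw)
    return HG+(RR+dr)*rad(th)+dg*Rm.as_matrix()[:,2],Rm.as_rotvec()
def frc(th,n=3):
    F=np.mean([(sleep(.02),get_state()["contact_force"])[1] for _ in range(n)],0);return F@rad(th),F@tan(th),F
E
python3 - <<'E'
from h import *
dr=0
for th in np.arange(.1,1.41,.1):
    p,r=pose(th,dr);move_l(p,.06,r)
    fr,ft,F=frc(th);print(round(th,2),"fr %.1f ft %.1f fy %.1f dr %.2fmm"%(fr,ft,F@np.cross(Z,X),dr*1e3))
    dr+=np.clip(.0001*fr,-.0005,.0005)
    if abs(fr)>30 or abs(ft)>20: print("stop");break
s=get_state();print(s["clock"],s["finger_gap"])
b=grab_frame("scene")["img"];cv2.imwrite("pics/s1.png",cv2.resize(b[60:240,150:390],(640,480))[:,:,::-1])
E
```

```text
0.1 fr -1.1 ft -1.1 fy 0.3 dr 0.00mm
0.2 fr -3.0 ft -0.7 fy 0.4 dr -0.11mm
0.3 fr -2.7 ft -0.4 fy 0.0 dr -0.41mm
0.4 fr -0.3 ft -1.6 fy 0.1 dr -0.68mm
0.5 fr -0.0 ft -1.0 fy -0.6 dr -0.70mm
0.6 fr 4.5 ft -1.1 fy -0.7 dr -0.70mm
0.7 fr 1.5 ft -0.4 fy -0.4 dr -0.25mm
0.8 fr 0.6 ft -0.1 fy -1.1 dr -0.10mm
0.9 fr 1.9 ft -0.9 fy -1.9 dr -0.04mm
1.0 fr 0.9 ft -0.9 fy -2.3 dr 0.15mm
1.1 fr 1.5 ft -0.7 fy -2.8 dr 0.25mm
1.2 fr 0.7 ft -0.3 fy -3.3 dr 0.39mm
1.3 fr -0.8 ft -0.4 fy -2.9 dr 0.46mm
1.4 fr -0.2 ft -0.1 fy -3.3 dr 0.38mm
16.25 0.1050189313347351
```

View pics/s1.png

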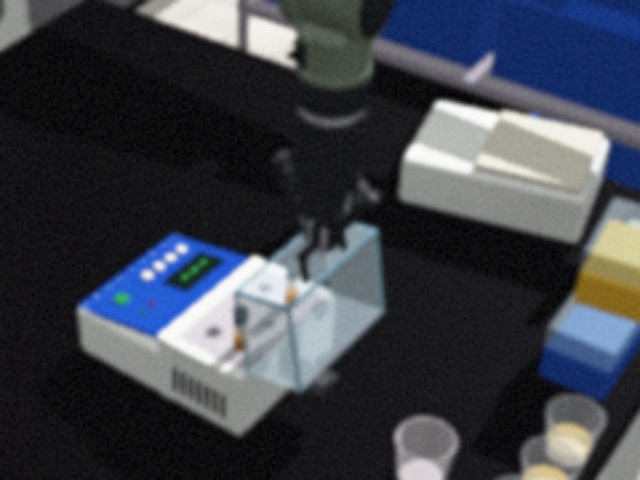

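Run:
```python
from h import *
dr=.00038;L=[];th=1.4
while th<1.93:
    th+=.03 if th<1.55 else .006
    p,r=pose(th,dr);move_l(p,.025,r)
    fr,ft,F=frc(th,4);L.append(ft)
    print("%.3f fr %.1f ft %.2f fy %.1f"%(th,fr,ft,F@np.cross(Z,X)))
    dr+=np.clip(.00005*fr,-.0002,.0002)
    if len(L)>6 and ft<np.median(L[-8:-2])-2: print("contact");break
print(get_state()["clock"],th,dr)
```

```text
1.430 fr -1.4 ft -0.26 fy -3.5
1.460 fr -1.2 ft -0.63 fy -3.4
1.490 fr -1.8 ft -0.39 fy -3.6
1.520 fr -1.0 ft -0.27 fy -3.3
1.550 fr -0.9 ft -0.31 fy -3.7
1.556 fr -0.6 ft -0.32 fy -3.8
1.562 fr 0.7 ft -0.64 fy -3.2
1.568 fr 1.3 ft -0.66 fy -3.7
1.574 fr 0.0 ft -0.04 fy -2.9
1.580 fr 0.7 ft -0.14 fy -3.1
1.586 fr 0.6 ft 0.21 fy -3.2
1.592 fr -0.1 ft -0.69 fy -2.6
1.598 fr -0.1 ft -0.28 fy -2.7
1.604 fr -0.4 ft -0.15 fy -3.3
1.610 fr -0.4 ft -0.58 fy -2.3
1.616 fr -0.4 ft 0.21 fy -2.2
1.622 fr -0.3 ft 0.01 fy -2.6
1.628 fr 0.2 ft -0.41 fy -2.7
1.634 fr 0.5 ft 0.26 fy -2.3
1.640 fr 0.1 ft -0.23 fy -2.2
1.646 fr 0.5 ft -0.49 fy -2.3
1.652 fr 0.5 ft -0.29 fy -2.4
1.658 fr 0.4 ft 0.05 fy -1.9
1.664 fr 0.5 ft 0.16 fy -2.4
1.670 fr 0.3 ft -0.39 fy -1.9
1.676 fr 0.7 ft 0.12 fy -2.2
1.682 fr -0.0 ft -0.35 fy -2.2
1.688 fr 0.4 ft -0.13 fy -2.1
1.694 fr -0.2 ft -0.29 fy -2.3
1.700 fr -0.1 ft -0.25 fy -1.9
1.706 fr 0.1 ft -0.31 fy -2.6
1.712 fr -0.3 ft -0.43 fy -2.2
1.718 fr 0.7 ft -0.12 fy -2.2
1.724 fr -0.6 ft 0.15 fy -1.5
1.730 fr -0.4 ft -0.27 fy -1.9
1.736 fr -0.0 ft -0.15 fy -2.5
1.742 fr -0.1 ft -0.53 fy -2.0
1.748 fr 0.3 ft -0.54 fy -1.2
1.754 fr -0.0 ft 0.00 fy -2.2
1.760 fr 0.1 ft -0.35 fy -1.9
1.766 fr -0.6 ft -0.10 fy -2.0
1.772 fr -0.3 ft -0.18 fy -1.9
1.778 fr -0.7 ft -0.33 fy -1.8
1.784 fr -0.4 ft -0.24 fy -1.4
1.790 fr 0.0 ft -0.03 fy -1.4
1.796 fr 0.8 ft -0.11 fy -1.2
1.802 fr 0.7 ft 0.06 fy -1.2
1.808 fr -0.0 ft 0.18 fy -1.2
1.814 fr -0.4 ft -0.05 fy -1.3
1.820 fr -0.2 ft 0.27 fy -0.6
1.826 fr -0.2 ft -0.23 fy -1.2
1.832 fr -0.4 ft -1.89 fy -1.0
1.838 fr -0.2 ft -3.77 fy -0.7
contact
33.5 1.8380000000000003 0.00019126962855693321
```

Run:
```python
from h import *
p,r=pose(1.831,.00019);move_l(p,.02,r);print(frc(1.831,4))
let_go();print(get_state()["clock"])
b=grab_frame("scene")["img"]
zt=R.from_rotvec(r).as_matrix()[:,2];move_l(p-.08*zt,.2)
movep([.468,.102,.30],down(np.pi/2+yaw))
f,T=wrist();b2=grab_frame("scene")["img"];c=get_state()["clock"]
print(c);np.savez("well.npz",T=T)
for k,z in[("well",.095),("cover_handle",.2),("rest",.06)]:
    print(k,[(np.round(x["centre"],1),np.round(at_z(f,x["centre"],z,T),4),round(x["score"],2)) for x in tip_of("wrist",k)[:2]])
w=f["img"].copy();q=proj(f,[.5162,.1020,.095],T);print(q);cv2.circle(w,tuple(int(v) for v in q),3,(255,0,255),1)
cv2.imwrite("pics/rawwell.png",f["img"][:,:,::-1])
cr=lambda i:cv2.resize(i[60:240,150:390],(512,384))
cv2.imwrite("pics/o.png",cv2.resize(np.vstack([np.hstack([w,cr(b2)])]),(800,300))[:,:,::-1])
```

```text
(np.float64(-0.7391315304749202), np.float64(-1.6642969439620745), array([-1.81657871, -0.88169563,  0.41901464]))
34.5417
36.6083
well [(array([264.3, 199.8]), array([0.5141, 0.1049, 0.095 ]), 0.75), (array([262.7, 265.1]), array([0.5961, 0.0995, 0.095 ]), 0.33)]
cover_handle []
rest []
[261.80959816 201.73248344]
```

View pics/o.png

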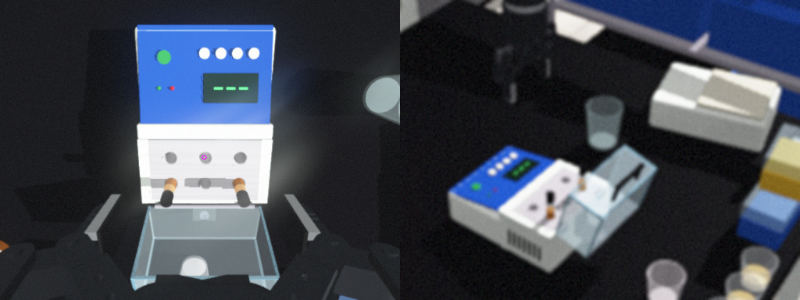

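Run:
```python
import cv2,numpy as np
im=cv2.imread("pics/rawwell.png");c=im[170:240,170:355]
cv2.imwrite("pics/wc.png",cv2.resize(c,None,fx=4.3,fy=4.3,interpolation=cv2.INTER_CUBIC))
g=cv2.GaussianBlur(cv2.cvtColor(c,6),(3,3),0)
n,l,st,ce=cv2.connectedComponentsWithStats((g<155).astype(np.uint8))
for i in range(1,n):
    if st[i,4]>30:print(st[i],ce[i]+[170,170])
```

```text
[  0   0  10  70 537] [173.48044693 208.26629423]
[175   0  10  70 542] [350.49261993 208.18819188]
[43 26 11 11 79] [217.08860759 201.44303797]
[131  26  14  11  99] [308.         201.03030303]
[41 59  9  7 46] [214.86956522 231.76086957]
[ 84  59  16  11 145] [261.60689655 233.64137931]
[127  59  14  11  98] [302.46938776 233.2244898 ]
```

View pics/wc.png

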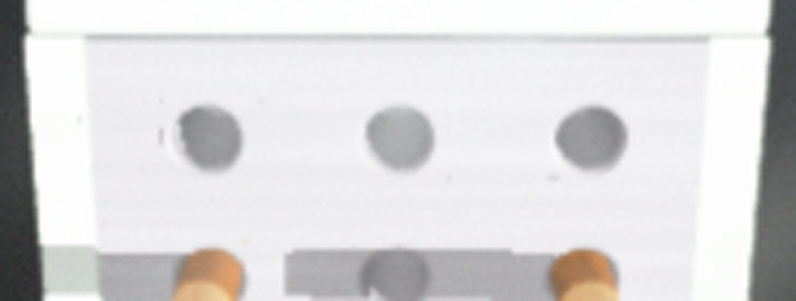

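Run:
```python
import cv2,numpy as np
im=cv2.imread("pics/rawwell.png");g=cv2.cvtColor(im,6).astype(int)
for r in range(250,300,5):
    d=np.flatnonzero(g[r]>110);L=d[(d>100)&(d<165)];Rr=d[(d>355)&(d<420)]
    print(r,L[[0,-1]] if len(L) else None,Rr[[0,-1]] if len(Rr) else None,(L.mean()+Rr.mean())/2 if len(L) and len(Rr) else None)
def colof(T,P,f): pass
# projection of tool-frame points with x=0
T=np.array([[1,.00118,-.0000459,.0017979],[-.001112,.954,.2998,-.07702],[.000398,-.2998,.954,-.14184]])
for z in(-.032,-.019,-.013):
    for y in(-.011,0,.011):
        p=T[:,:3].T@(np.array([0,y,z])-T[:,3]);print(z,y,329.5*p[0]/p[2]+258.6,329.5*p[1]/p[2]+189.3)
```

```text
250 [142 152] [365 375] 258.5
255 [138 149] [368 379] 258.5
260 [135 146] [371 382] 258.5
265 [131 142] [375 386] 258.5
270 [128 139] [378 389] 258.5
275 [124 136] [381 393] 258.5
280 [121 133] [384 397] 258.75
285 [117 129] [387 400] 258.25
290 [113 126] [391 404] 258.5
295 [110 123] [394 407] 258.5
-0.032 -0.011 253.7662196045172 268.7811471855101
-0.032 0 253.85935832579986 293.7710524867368
-0.032 0.011 253.94781397619838 317.5044503300362
-0.019 -0.011 254.21630260892184 252.2102507549962
-0.019 0 254.29062617887539 275.3803867862401
-0.019 0.011 254.36153551343563 297.486145816276
-0.013 -0.011 254.39764807870836 245.53357785562633
-0.013 0 254.464961779517 267.9461490422689
-0.013 0.011 254.5293018113512 289.3686161821
```

```bash
cat >> h.py <<'E'
_w=wrist
def wrist():
    s=get_state();T=np.eye(4);T[:3,:3]=R.from_rotvec(s["eef_rot"]).as_matrix();T[:3,3]=s["position"]
    f=grab_frame("wrist");C=f["T_tool_cam"].copy();C[0,3]=0;return f,T@C
E
python3 - <<'E'
from h import *
T=np.load("well.npz")["T"];print("cam at well view",T[:3,3])
rv=down(np.pi/2)
movep([.4745,-.330,.20],rv);sleep(.1)
f,T=wrist();im=f["img"].astype(int);m=(im[...,0]>im[...,1]+70)&(im[...,0]>im[...,2]+70)
ys,xs=np.nonzero(m);k=xs<400;print(m.sum(),xs.min(),xs.max(),ys.min(),ys.max())
print("cap",at_z(f,(xs.mean(),ys.mean()),.107,T),at_z(f,(xs.mean(),ys.max()),.115,T),at_z(f,(xs.mean(),ys.min()),.095,T))
for n,z in[("vial_center",.065),("vial",.015),("vial_foot",.015)]:
    print(n,[(np.round(at_z(f,x["centre"],z,T),4),round(x["score"],2)) for x in tip_of("wrist",n)[:1]])
print(get_state()["position"],get_state()["clock"])
cv2.imwrite("pics/r.png",cv2.resize(f["img"][100:300,130:390],(650,500))[:,:,::-1])
E
```

```text
cam at well view [0.39271195 0.10419436 0.44151752]
423 249 269 177 202
cap [ 0.47425241 -0.32840244  0.107     ] [ 0.48079925 -0.32839465  0.115     ] [ 0.46732547 -0.32840411  0.095     ]
vial_center [(array([ 0.4745, -0.3302,  0.065 ]), 0.92)]
vial [(array([ 0.4736, -0.3273,  0.015 ]), 0.6)]
vial_foot []
[ 0.47490201 -0.32939593  0.20026574] 38.6833
```

View pics/r.png

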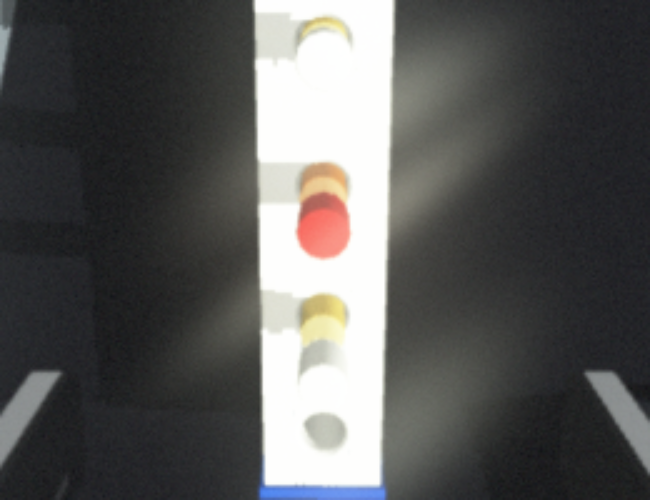

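Run:
```python
from h import *
move_l([.474,-.3284,.120],.2);print(move_l([.474,-.3284,.078],.1,until_force=6))
f0=get_state()["contact_force"];grab(25);sleep(.15)
s=get_state();print(s["finger_gap"],s["contact_force"]-f0,s["position"],s["clock"])
```

```text
False
0.17752885953926562 [-0.26307994 -0.46578269  2.37150167] [ 0.47411151 -0.32851071  0.07821902] 40.5833
```

Run:
```python
from h import *
move_l([.474,-.3284,.25],.25)
s=get_state();print(s["finger_gap"])
movep([.455,.102,.27],down(np.pi/2+yaw));sleep(.35)
f,T=wrist();np.savez("w2.npz",T=T,p=get_state()["position"]);print(get_state()["position"],get_state()["clock"])
print([(np.round(x["centre"],1),np.round(at_z(f,x["centre"],.095,T),4),round(x["score"],2)) for x in tip_of("wrist","well")[:1]])
print(proj(f,[.5163,.1017,.095],T))
cv2.imwrite("pics/rw2.png",f["img"][:,:,::-1])
cv2.imwrite("pics/rw2c.png",cv2.resize(f["img"][130:270,160:360],None,fx=4,fy=4,interpolation=2)[:,:,::-1])
```

```text
0.17549542367790422
[0.45512709 0.10167374 0.26997144] 43.4167
[(array([264.5, 223.9]), array([0.5172, 0.105 , 0.095 ]), 0.73)]
[261.32529557 223.19930673]
```

View pics/rw2c.png

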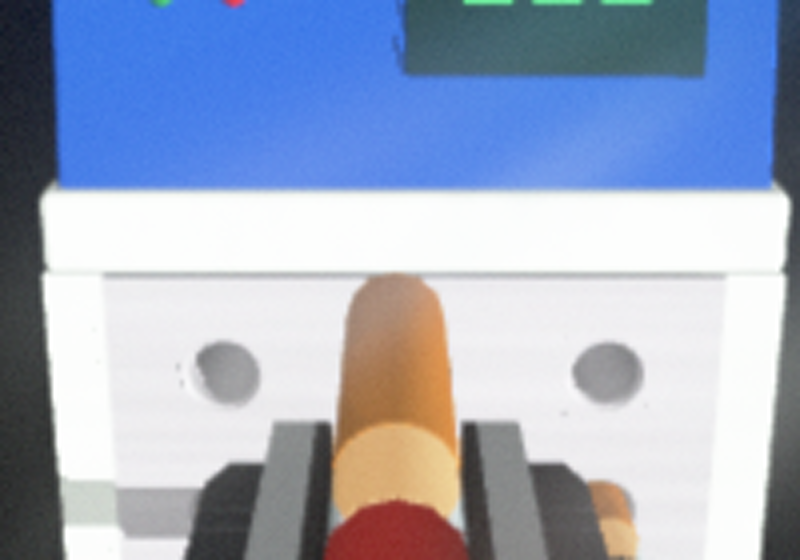

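Run:
```python
from h import *
P=np.array([.5166,.1045,0]);z=lambda h:P+[0,0,h]
move_l(z(.27),.15);move_l(z(.168),.12);sleep(.1);f0=get_state()["contact_force"]
def st(t):
    s=get_state();print(t,np.round(s["contact_force"]-f0,2),np.round(s["position"],4),round(s["clock"],2),round(s["finger_gap"],4))
st("above")
h=move_l(z(.140),.04,until_force=5);st(("in",h))
if not h:
    h=move_l(z(.117),.04,until_force=5);st(("mid",h))
f=grab_frame("wrist");g=grab_frame("scene")["img"]
cv2.imwrite("pics/in.png",cv2.resize(np.hstack([f["img"],cv2.resize(g[100:220,170:330],(512,384))]),(800,300))[:,:,::-1])
```

```text
above [0. 0. 0.] [0.5173 0.1045 0.1689] 45.12 0.1816
('in', False) [ 0.03 -1.64 -0.5 ] [0.5163 0.1042 0.1398] 45.98 0.1798
('mid', False) [-0.7  -3.42 -0.78] [0.5163 0.1043 0.1165] 46.7 0.1784
```

View pics/in.png

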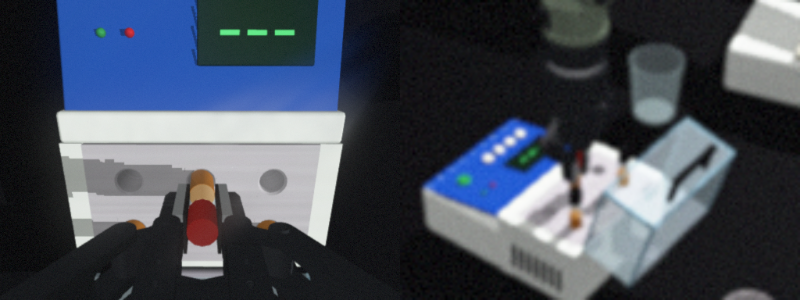

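Run:
```python
from h import *
P=np.array([.5166,.1037,0]);z=lambda h:P+[0,0,h]
def st(t):
    s=get_state();print(t,np.round(s["contact_force"],2),np.round(s["position"],4),round(s["clock"],2),round(s["finger_gap"],4))
st("0");move_l(z(.117),.02);st("shift")
h=move_l(z(.108),.015,until_force=4);sleep(.1);st(("bottom",h))
```

```text
0 [ 0.47 -2.99 -2.56] [0.5163 0.1043 0.1167] 46.8 0.1777
shift [-0.2  -2.   -1.39] [0.5166 0.1041 0.1171] 47.05 0.1793
('bottom', True) [-0.4   0.75  5.69] [0.5168 0.1038 0.1132] 47.54 0.1783
```

Run:
```python
from h import *
let_go();p=get_state()["position"];move_l([p[0],p[1],.30],.2)
movep([.44,.10,.32],down(np.pi/2+yaw));sleep(.2)
f,T=wrist();g=grab_frame("scene");
s=get_state();print(s["clock"],s["contact_force"])
for z in(.15,):print(proj(f,[.5166,.1037,z],T))
print([(np.round(x["centre"],1),np.round(at_z(f,x["centre"],.1,T),4),round(x["score"],2)) for x in tip_of("wrist","vial_center")[:2]])
cv2.imwrite("pics/end.png",cv2.resize(np.hstack([f["img"],cv2.resize(g["img"][100:250,150:350],(512,384))]),(800,300))[:,:,::-1])
```

```text
50.025 [0.28489399 0.0223964  0.08413745]
[265.47060224 238.69834314]
[(array([266.5, 223.1]), array([0.5207, 0.1058, 0.1   ]), 0.75)]
```

View pics/end.png

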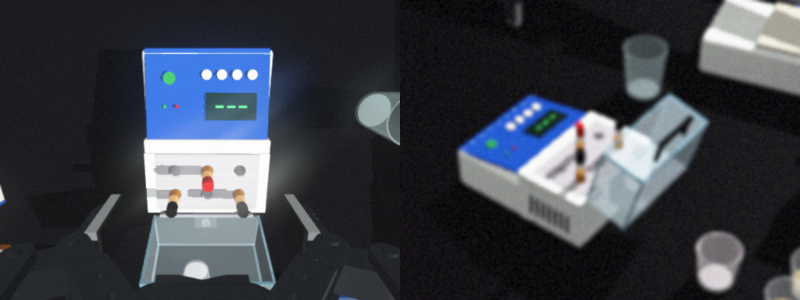

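The last picture shows the vial upright in the middle front well, with its red cap at about (208,185) and its foot at about (207,171). The cover stands open, and the two black-capped vials are where they were.

```bash
python3 -c "
from cell import *
sign_off()"
```

```text
the job is handed in; nothing more can be done
```

The cover stands open on its rest, and the red-capped vial stands home in the middle well of the front row. I handed the job in at about 50 s of the 72 s allowed.

- **Cover:** I pinched the handle with the gripper tilted, because the fully open fingers would have hit the cover from straight above. I swung it in small steps, slower past upright. I felt the rest at about 1.83 rad, where the push on the handle peaked at about 4 N against the 8 N limit. I backed off slightly and let go, and the later pictures show the cover still open.
- **Vial:** I lowered it slowly. It touched bottom with the tool at 113.2 mm; 113 mm was expected for fully home. After release the last picture shows it upright in the right well, with the arm clear and near-zero force on the tool.
- **Disagreements:**
  - The wrist camera's stated calibration was about 1.8 mm off sideways, judged from the fingers in its own pictures, and I corrected for it.
  - My first well position was about 3 mm off because the arm had not settled; I measured it again.
  - The vial brushed the well wall with about 3 N sideways on the way down, so I shifted it 0.8 mm before finishing.
- **Not checked:** I took no final close-up of the rack or of the other glassware. The gripper went near the rack only to take the red-capped vial, and no unexpected contact force showed.

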